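# Roll a sensor tube into its soldering cradle

## Robot

A 6-joint arm with a two-finger parallel gripper is mounted at the origin on the work surface. World frame = base frame: x ahead of the robot, y to its left, z up, the work surface at z = 0. Lengths are in mm, angles in degrees, forces in N, time in s.
With the tool pointing down it reaches from about 300 to 850 mm from the base axis. Payload 4.2 kg.
Tool frame: the origin (TCP) lies at the very end of the fingers, on their centre line; the grasp point (between the pads) lies 19 mm behind it; z points along the fingers, y is the line along which they close (so a half turn about z gives the same grasp; the last joint's range is limited). The gripper opens to 91 mm and grips with 3 to 60 N. Pads are 32 mm wide; open, the fingers measure 118 mm over their backs; the gripper's body (76 mm by 178 mm) begins 60 mm behind the grasp point.
Start: joints at [73.568, 18.312, 89.639, -0, 72.044, -1.146], TCP at [151.598, 554.672, 213.976] pointing down, gripper open.
Joint ranges: [-177.97, 177.97], [-48.28, 115.42], [12.27, 149.76], [-77.06, 257.06], [2.81, 150.46], [-146.56, 146.56]. Speed limits (degrees/s): [147.25, 147.25, 180, 180, 180, 180].

## Interface

Orientations are given as [roll, pitch, yaw] about the fixed x, y, z axes, in that order (R = Rz(yaw) Ry(pitch) Rx(roll)).
In Python, from workcell import env gives the robot as it stands.
- The arm moves only by the shell command python3 -m pendant 'ROWS' [FORCE]. ROWS is a JSON object of lists of equal length, an entry for each row: "translation": the shift along the tool's x, y, z in mm, a list of three; "roll": the turn about the tool's z in rad; "hand": the closure in counts, from 0 (fully open) to 255 (shut). In form: {"translation": [[dx, dy, dz], ...], "roll": [roll, ...], "hand": [hand, ...]}. A call has exactly 8 rows; each row shifts and turns the commanded pose from where the row before left it, along the tool's axes as they then stand; what a row does not reach is not made up. A row lasts 1/12 s, in which the tool goes at most 41.7 mm and 7.16 degrees, less where a joint would pass 70% of its speed; a pose out of reach is approached as far as the arm can. A call with a gripper value outside its range is refused whole. The fingers move at their own pace and stop on an object; FORCE is the grip in N (left out, the last holds). Time passes only in rows, so rows that do not move let the fingers close, or fill a call up. It gives the time, the measured TCP pose, the force, the opening and the grip force at its end, in the units of the state.
- env.state(): the state, without advancing time (a new reading comes with each control period).
- env.grab_frame(name): name is "scene" or "top" or "wrist"; returns a dict with "frame" (384x512x3 uint8, red, green, blue), "z_map" (384x512 float32, mm along the optical axis (not along the pixel's ray), 0 where there is no reading), "fx", "fy", "cx", "cy" (pixels), "pose" (4x4, takes a point from camera to world coordinates). Camera axes: x right, y down, z forward; pixel columns grow to the right and rows downward; lengths in mm; the calibration is good to about 2 mm. The wrist camera is an equidistant fisheye: a pixel r from the principal point sees the ray r / f radians off the axis. A picture is of the moment at which its call begins.
- env.job_done(): hands the job in; it is judged then, once.
Trained networks look in a picture, given as the dict that the camera call returned (one of the last four; its "shot" number tells which), for a name from the list of things; names that differ only in an ending like _2 or _b are one class to them, and where a whole thing is asked for, a point or a joint stands for the part that bears it (a point fixed in the world has none). Each returns a list of dicts, best first, with "score" (0 to 1); they miss things now and then, are a little off and sometimes report something else, mostly with a low value. They report only what shows in the picture. A call takes as long as a camera call. They do not tell look-alikes from the thing itself.
- env.recognise(picture, label): "rect" ([centre column, centre row, width, height] in pixels, round what is visible of it).
- env.regions_of(picture, label): "pixels" (384x512 bool, what is visible of it) and "rect" ([centre column, centre row, width, height] in pixels, round what is visible of it).
The state is a dict: "time_s": time; "qpos": joint angles; "qvel": joint speeds; "effort": joint torques, N m; "ee_pos": TCP position; "ee_rot": TCP orientation; "force": force on the tool from outside, world axes, zero at the start; "torque": the same for the moment, N m; "gripper_width": finger opening in mm; "gripper_force": force on a finger pad.
Only numpy, scipy, OpenCV 4.12 (cv2) and the standard library are available. Lean on these libraries where they do the work, as an engineer would, in place of code of your own. Each camera call takes 0.05 s, during which the arm holds its last target. There are 200 camera calls.

## Task

Roll the aluminium tube across the bench with your fingers, pushing it gently by its side up the cradle's ramp until it drops into the V-groove. Leave it lying at rest in the groove, centred so that it sticks out equally at both ends; slide it lengthwise with a fingertip if needed. Never pinch or lift the tube, and leave the parts box, the solder spool and the tip-cleaner tin where they are.

Things in the scene. Friction and masses are not known exactly. Their poses are not given: they have to be found in the camera images.
- tube: Loose smooth aluminium tube, 40 mm diameter, 110 mm long, 150 to 300 g, slippery (friction about 0.3). Blue band round its middle, black ends. Lies on the bench 200 to 280 mm from the cradle, off either ramp, within 9 degrees of the groove's direction. Origin at its centre on its axis; own x along it; y, z turn as it rolls. Let go, it soon stops on the flat but rolls back down the ramp.
- cradle: Fixed low cradle, dark steel, orange V-groove; 76 mm long (own x, along the groove, ends open), 156 mm wide (y). Origin under its centre at bench height, z up. Same towards +y and -y: groove bottom 2 mm above the bench at y = 0, faces rise at 30 degrees to lips 10 mm high at 14 mm, flat to 18 mm, then a ramp down to the bench at 78 mm.
- cradle_seat (a point): Where the tube's centre is when it lies seated and centred in the groove: over the cradle's middle, 25 mm above the bench; axes as the cradle's. The tube then sticks out 17 mm at each end.
- parts_box: Bystander: open black plastic box, 75 x 100 x 32 mm high, loose, to one side of the work. Origin under its centre.
- spool: Bystander: steel-coloured solder spool standing upright, 54 mm in diameter, 42 mm high, loose, to one side of the work. Origin under its centre.
- tip_tin: Bystander: round blue tip-cleaner tin with brass wool, 62 mm in diameter, 26 mm high, loose, to one side of the work. Origin under its centre.
There are look-alikes about, which are no part of the job. Several things have the shape of the tube; the one meant has the colours described above.

How it is judged (in metres and radians):
On the way:
1. the tube turns over as it is rolled along (its own z axis has tipped past 103 degrees from up) (angle between tube's own z axis and vertical above 1.8 rad), for 0.03 s.
At the end, for the whole second after the job is handed in: The tube lies at rest in the V-groove: its centre within 10 mm of the cradle's middle along the groove, within 4 mm across and 3 mm in height of the seated position, its axis within 3.4 degrees of the groove (x of tube in the frame of cradle_seat between -0.01 and 0.01 m and y of tube in the frame of cradle_seat between -0.004 and 0.004 m and z of tube in the frame of cradle_seat between -0.003 and 0.003 m and angle between the x axis of tube and the x axis of cradle, either way round below 0.06 rad and linear speed of tube below 0.01 m/s); the robot touches nothing.
It fails at once if the tube is lifted: its centre more than 38 mm above the bench (it passes the cradle's lip at 30 mm) (height (world z) of tube above 0.038 m).
It fails at once if the tube is lifted off the open bench: its centre over 28 mm high (20 mm when it lies there) while more than 100 mm from the groove (height (world z) of tube above 0.028 m and (y of tube in the frame of cradle above 0.1 m or y of tube in the frame of cradle below -0.1 m)).
It fails at once if the tube is pinched or shoved hard: over 20 N between fingers and tube (rolling it takes 1 to 2 N) (contact force between tube and the fingers above 20 N).
It fails at once if the parts box, the spool or the tip-cleaner tin is moved by more than 15 mm (distance of any of parts_box, spool, tip_tin from where it was at the start of the episode above 0.015 m).
It also fails if it takes over 64 s, if anything falls off the work surface, if the arm or the gripper's body presses on something with over 40 N, if the wrist force passes 120 N, or if a joint passes its speed limit or range.

## Working session

There is one attempt and no reset: what is moved stays moved. The work goes in short steps, Python scripts to look and compute and a shell command to move; the robot and the scene stay as the last step left them, time stands still between calls to the robot, and variables do not carry over. Pictures are saved under pics/ and viewed, at most 10 in all, crops included, and the job is handed in when it is done.

```bash
mkdir -p pics; ls; cat > h.py <<'E'
import numpy as np, cv2
from workcell import env
def world(p,mask):
    v,u=np.nonzero(mask&(p["z_map"]>0)); z=p["z_map"][v,u]
    c=np.stack([(u-p["cx"])/p["fx"]*z,(v-p["cy"])/p["fy"]*z,z,np.ones_like(z)])
    return (np.array(p["pose"])@c)[:3].T
E
python3 - <<'E'
from h import *
s=env.state(); print(s["ee_pos"],s["ee_rot"],s["time_s"])
ims=[]
for n in ["top","scene"]:
    p=env.grab_frame(n); cv2.imwrite(f"pics/{n}0.png",p["frame"][...,::-1])
    for l in ["tube","cradle","parts_box","spool","tip_tin"]:
        for r in env.regions_of(p,l):
            w=world(p,r["pixels"])
            if len(w)<10: continue
            xy=w[:,:2].astype(np.float32); 
            print(n,l,round(r["score"],2),np.round(r["rect"]),"med",np.round(np.median(w,0)),cv2.minAreaRect(xy), "rgb",np.median(p["frame"][r["pixels"]],0), np.round(np.percentile(w[:,2],[5,95])))
E
```

```text
pics
[151.46072962 554.16088837 213.11813991] [-1.79897919e+02 -6.07223624e-04  1.64712364e+02] 0.0
top tube 0.86 [209. 197.  16.  43.] med [544. 144.  37.] ((544.3746948242188, 149.1449432373047), (46.7572021484375, 110.1562271118164), 89.83246612548828) rgb [120. 125. 125.] [26. 41.]
top tube 0.84 [215. 253.  39.  40.] med [395. 118.  37.] ((394.0354919433594, 120.02958679199219), (109.14765930175781, 39.67628860473633), 43.49983215332031) rgb [66. 49. 35.] [26. 42.]
top tube 0.71 [227. 134.  46.  30.] med [710. 100.  36.] ((718.54345703125, 102.70091247558594), (52.135231018066406, 113.30097198486328), 20.7239990234375) rgb [44. 89. 56.] [ 1. 41.]
top cradle 0.76 [310. 201.  58.  33.] med [ 532. -126.    6.] ((533.1321411132812, -125.80224609375), (157.31419372558594, 79.42777252197266), 86.96487426757812) rgb [63. 64. 64.] [ 0. 11.]
top spool 0.82 [422. 194.  27.  23.] med [ 548. -408.   41.] ((547.9093627929688, -413.7362365722656), (51.69580841064453, 51.892845153808594), 1.2494463920593262) rgb [113. 114. 117.] [ 3. 44.]
top tip_tin 0.55 [115. 214.  21.  17.] med [486. 393.  2
[... 775 characters left out ...]
781860351562, -125.34418487548828), (156.98593139648438, 81.64189910888672), 87.07383728027344) rgb [74. 74. 73.] [-1.  9.]
scene parts_box 0.78 [322. 326.  52.  55.] med [669. 330.   4.] ((664.722900390625, 326.134765625), (116.46788024902344, 90.17281341552734), 72.07372283935547) rgb [39. 39. 39.] [-0. 31.]
scene spool 0.77 [176. 134.  20.  23.] med [ 553. -403.   37.] ((548.9172973632812, -410.3807678222656), (54.23432540893555, 49.305572509765625), 61.45530700683594) rgb [125. 125. 126.] [ 0. 42.]
scene tip_tin 0.7 [395. 293.  29.  26.] med [492. 402.  21.] ((487.2010192871094, 400.1983947753906), (62.13229751586914, 59.44453048706055), 3.7267773151397705) rgb [125. 112.  76.] [ 7. 26.]
```

View pics/top0.png

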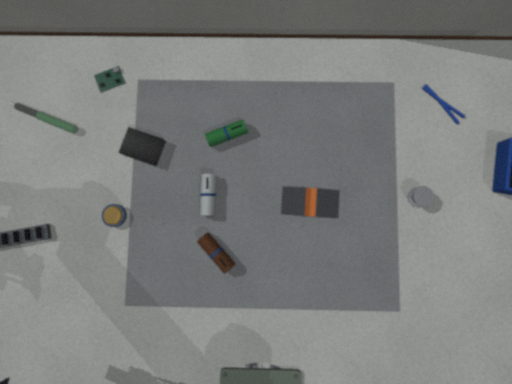

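The top view shows the silver tube with the blue band at (208,195). The cradle with the orange groove is at (310,202), and the green (227,133) and brown (216,253) tubes are look-alikes. Next I fit the tube and the groove more precisely.

```bash
cat >> h.py <<'E'
from scipy.optimize import least_squares
def fit_tube(p,c0,zc=None):
    """silver tube: best region near c0 -> centre, yaw, z"""
    b=None
    for r in env.regions_of(p,"tube"):
        w=world(p,r["pixels"])
        if len(w)<10: continue
        d=np.hypot(*(np.median(w,0)[:2]-c0))
        if d<60 and (b is None or d<b[0]): b=(d,w)
    if b is None: return None
    w=b[1]; w=w[w[:,2]>12]
    def f(q):
        u=np.array([np.cos(q[1]),np.sin(q[1])]); n=np.array([-u[1],u[0]])
        return np.hypot((w[:,:2]-c0)@n-q[0], w[:,2]-q[2])-20
    q=least_squares(f,[0,0,zc or 20],loss="soft_l1").x
    u=np.array([np.cos(q[1]),np.sin(q[1])]); n=np.array([-u[1],u[0]])
    t=(w[:,:2]-c0)@u; m=(np.percentile(t,1)+np.percentile(t,99))/2
    return np.round([*(c0+n*q[0]+u*m),np.degrees(q[1]),q[2],np.ptp(np.percentile(t,[1,99]))],1)
def cradle(p):
    r=env.regions_of(p,"cradle")[0]["pixels"]; a=p["frame"].astype(int)
    o=r&(a[...,0]>a[...,2]+60); w=world(p,r); g=world(p,o)
    rr=cv2.minAreaRect(w[:,:2].astype(np.float32)); go=cv2.minAreaRect(g[:,:2].astype(np.float32))
    return rr,go
E
python3 - <<'E'
from h import *
for n in ["top","scene"]:
    p=env.grab_frame(n)
    print(n,fit_tube(p,np.array([544,144.])),cradle(p))
E
```

```text
top [5.433e+02 1.464e+02 3.000e-01 2.020e+01 1.075e+02] (((532.02099609375, -126.34088897705078), (155.928466796875, 77.36073303222656), 86.8603744506836), ((531.1085205078125, -126.26933288574219), (27.444618225097656, 73.87950897216797), 87.03701782226562))
scene [5.456e+02 1.475e+02 4.000e-01 1.870e+01 1.088e+02] (((528.4721069335938, -126.57562255859375), (158.8318634033203, 84.33712005615234), 86.42082214355469), ((531.1099853515625, -126.85354614257812), (30.569965362548828, 76.33556365966797), 85.1519775390625))
```

```bash
python3 -m pendant '{"translation":[[0,0,0],[0,0,0],[0,0,0],[0,0,0],[0,0,0],[0,0,0],[0,0,0],[0,0,0]],"roll":[0.12,0.12,0.12,0.12,0.12,0.12,0.12,0.12],"hand":[60,60,60,60,60,60,60,60]}'
```

```text
time_s: 1.57
ee_pos: [151.6, 554.7, 214.0]
ee_rot: [180.0, -0.0, 109.4]
force: [0.1, 0.5, -0.3]
gripper_width: 69.5
gripper_force: 0.0
```

```bash
python3 -m pendant '{"translation":[[0,0,0],[0,0,0],[0,0,0],[-24,26,0],[-24,26,0],[-24,26,0],[-24,26,0],[-24,26,0]],"roll":[0.113,0.113,0.113,0,0,0,0,0],"hand":[60,60,60,60,60,60,60,60]}'; python3 -m pendant '{"translation":[[-24,26,0],[-24,26,0],[-24,26,0],[-24,26,10],[-24,26,10],[-24,26,10],[-24,26,10],[-24,26,10]],"roll":[0,0,0,0,0,0,0,0],"hand":[60,60,60,60,60,60,60,60]}'
```

```text
time_s: 2.23
ee_pos: [283.1, 434.1, 214.1]
ee_rot: [180.0, -0.0, 90.3]
force: [1.2, 0.7, -0.4]
gripper_width: 69.6
gripper_force: 0.0
time_s: 2.9
ee_pos: [492.3, 243.0, 163.7]
ee_rot: [180.0, -0.0, 90.3]
force: [-0.8, 0.8, -0.9]
gripper_width: 69.5
gripper_force: 0.0
```

```bash
python3 -m pendant '{"translation":[[-15,17,5],[-15,17,5],[-15,18,5],[0,0,30],[0,0,30],[0,0,30],[0,0,22],[0,0,10]],"roll":[0,0,0,0,0,0,0,0],"hand":[60,60,60,60,60,60,60,60]}'
python3 - <<'E'
from h import *
p=env.grab_frame("wrist"); cv2.imwrite("pics/w1.png",p["frame"][...,::-1])
p=env.grab_frame("scene"); cv2.imwrite("pics/s1.png",cv2.resize(p["frame"][130:340,150:430,::-1],None,fx=2.5,fy=2.5))
E
```

```text
time_s: 3.57
ee_pos: [541.4, 198.8, 23.8]
ee_rot: [-179.7, 0.1, 90.3]
force: [-0.2, -0.5, -0.1]
gripper_width: 69.9
gripper_force: 0.0
```

View pics/s1.png

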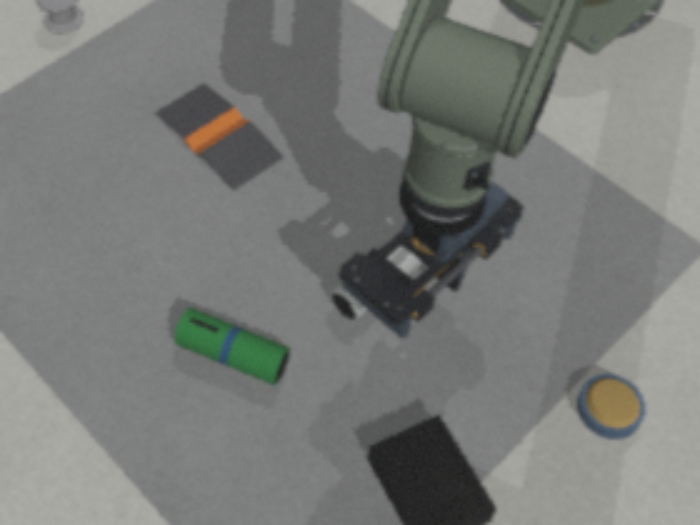

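View pics/w1.png

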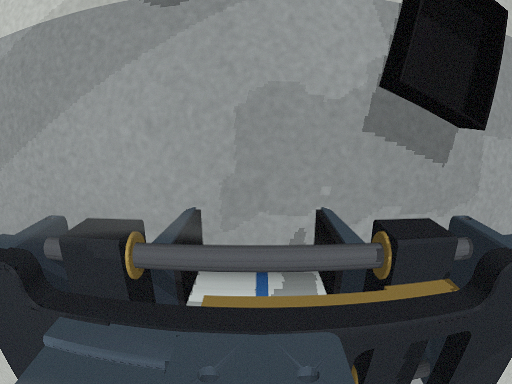

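Seen from the wrist, the tube lies across the gap between the fingers, with its blue band (262,285) nearly midway between them (190 and 325). I lower and start a gentle push.

```bash
python3 -m pendant '{"translation":[[0,2,5],[0,0,2],[-3,0,0],[-3,0,0],[-3,0,0],[-3,0,0],[-3,0,0],[-3,0,0]],"roll":[0,0,0,0,0,0,0,0],"hand":[60,60,60,60,60,60,60,60]}';python3 -m pendant '{"translation":[[-3,0,0],[-3,0,0],[-3,0,0],[-4,0,0],[-4,0,0],[-4,0,0],[-4,0,0],[-4,0,0]],"roll":[0,0,0,0,0,0,0,0],"hand":[60,60,60,60,60,60,60,60]}'
python3 - <<'E'
from h import *
p=env.grab_frame("wrist"); cv2.imwrite("pics/w2.png",p["frame"][...,::-1])
for n in ["top","scene"]:
    print(fit_tube(env.grab_frame(n),np.array([543,120.])))
E
```

```text
time_s: 4.33
ee_pos: [545.6, 181.3, 20.3]
ee_rot: [180.0, -0.0, 90.3]
force: [-0.1, 0.2, 0.1]
gripper_width: 69.5
gripper_force: 0.0
time_s: 5.0
ee_pos: [545.6, 152.2, 19.9]
ee_rot: [-180.0, -0.0, 90.3]
force: [0.1, -0.1, -0.1]
gripper_width: 69.8
gripper_force: 0.0
[ 5.436e+02  1.121e+02 -1.000e-01  2.020e+01  1.066e+02]
[558.2 109.4  -1.2  18.5  84.4]
```

```bash
python3 -m pendant '{"translation":[[-5,0,2],[-5,0,2],[-5,0,1],[-5,0,0],[-5,0,0],[-5,0,0],[-5,0,0],[-5,0,0]],"roll":[0.01,0.01,0.01,0.01,0.01,0.01,0,0],"hand":[60,60,60,60,60,60,60,60]}';python3 -m pendant '{"translation":[[-5,0,0],[-5,0,0],[-5,0,0],[-5,0,0],[-5,0,0],[-5,0,0],[-5,0,0],[-5,0,0]],"roll":[0,0,0,0,0,0,0,0],"hand":[60,60,60,60,60,60,60,60]}'
python3 - <<'E'
from h import *
p=env.grab_frame("wrist"); cv2.imwrite("pics/w3.png",p["frame"][...,::-1])
print(fit_tube(env.grab_frame("top"),np.array([541,36.])))
E
```

```text
time_s: 5.92
ee_pos: [544.5, 112.1, 15.0]
ee_rot: [180.0, -0.0, 86.8]
force: [-0.7, 1.1, -0.2]
gripper_width: 69.6
gripper_force: 0.1
time_s: 6.58
ee_pos: [542.2, 72.2, 15.0]
ee_rot: [-180.0, -0.0, 86.8]
force: [0.9, 0.1, -0.3]
gripper_width: 69.6
gripper_force: 0.0
[546.4  30.6  -0.6  21.3  96. ]
```

View pics/w3.png

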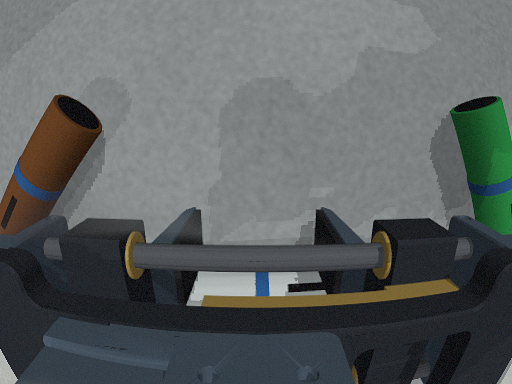

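The blue band (262,284) is still centred between the fingers and the tube is rolling, as its black mark has come into view. I go on to the ramp.

```bash
python3 -m pendant '{"translation":[[-4,0,0],[-4,0,0],[-4,0,0],[-4,0,0],[-4,0,0],[-4,0,0],[-4,0,0],[-4,0,0]],"roll":[0,0,0,0,0,0,0,0],"hand":[60,60,60,60,60,60,60,60]}';python3 -m pendant '{"translation":[[-4,0,0],[-4,0,0],[-4,0,0],[-4,0,0],[-4,0,0],[-4,0,0],[-4,0,0],[-4,0,0]],"roll":[0,0,0,0,0,0,0,0],"hand":[60,60,60,60,60,60,60,60]}'
python3 - <<'E'
from h import *
print(fit_tube(env.grab_frame("scene"),np.array([535,-28.])))
p=env.grab_frame("wrist"); cv2.imwrite("pics/w4.png",p["frame"][...,::-1])
p=env.grab_frame("top"); print(fit_tube(p,np.array([535,-28.])))
a=p["frame"][150:250,190:350,::-1]; cv2.imwrite("pics/t4.png",cv2.resize(a,None,fx=4,fy=4))
E
```

```text
time_s: 7.4
ee_pos: [540.5, 40.3, 15.0]
ee_rot: [180.0, -0.0, 86.8]
force: [-0.4, 0.3, 0.4]
gripper_width: 69.6
gripper_force: 0.0
time_s: 8.07
ee_pos: [538.7, 8.5, 15.0]
ee_rot: [180.0, -0.0, 86.9]
force: [-1.2, 0.1, 0.2]
gripper_width: 69.5
gripper_force: 0.0
None
[ 5.004e+02 -2.450e+01 -1.000e-01  2.490e+01  3.120e+01]
```

View pics/t4.png

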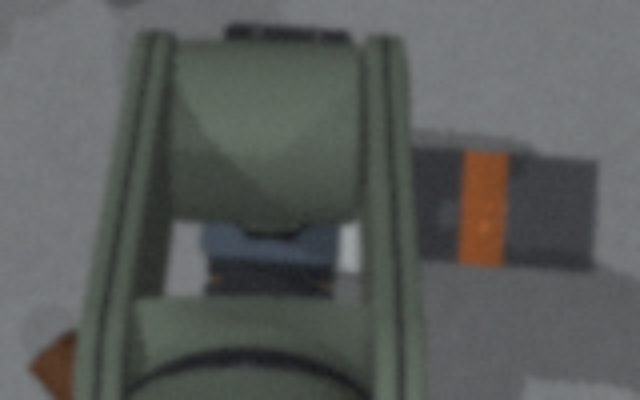

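The arm hides most of the tube, but its end shows at (350,247) just ahead of the fingers. I push it up the ramp.

```bash
python3 -m pendant '{"translation":[[-3,0,0],[-3,0,0],[-3,0,0],[-3,0,0],[-3,0,0],[-3,0,0],[-3,0,0],[-3,0,0]],"roll":[0,0,0,0,0,0,0,0],"hand":[60,60,60,60,60,60,60,60]}';python3 -m pendant '{"translation":[[-3,0,0],[-3,0,0],[-3,0,0],[-3,0,0],[-3,0,0],[-3,0,0],[-3,0,0],[-3,0,0]],"roll":[0,0,0,0,0,0,0,0],"hand":[60,60,60,60,60,60,60,60]}'
python3 -m pendant '{"translation":[[-2,0,0],[-2,0,0],[-2,0,0],[-2,0,0],[-2,0,0],[-2,0,0],[-2,0,0],[-2,0,0]],"roll":[0,0,0,0,0,0,0,0],"hand":[60,60,60,60,60,60,60,60]}'
python3 - <<'E'
from h import *
p=env.grab_frame("wrist"); q=env.grab_frame("scene")
a=np.hstack([p["frame"][180:330,130:380],q["frame"][130:280,150:400]])[...,::-1]; cv2.imwrite("pics/w5.png",cv2.resize(a,None,fx=1.6,fy=1.6))
E
```

```text
time_s: 8.98
ee_pos: [537.5, -15.4, 15.0]
ee_rot: [180.0, -0.0, 86.8]
force: [0.1, 0.9, 0.7]
gripper_width: 69.9
gripper_force: 0.4
time_s: 9.65
ee_pos: [536.1, -39.4, 14.9]
ee_rot: [180.0, -0.0, 86.8]
force: [0.7, 0.8, 0.8]
gripper_width: 69.9
gripper_force: 0.4
time_s: 10.32
ee_pos: [535.2, -55.2, 14.9]
ee_rot: [180.0, -0.0, 86.8]
force: [-0.4, 1.0, 0.2]
gripper_width: 69.5
gripper_force: 0.4
```

View pics/w5.png

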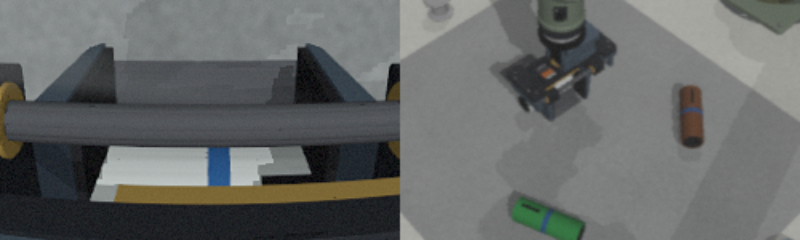

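The tube (band at 218,165 in the left crop) is on the ramp against both fingers. I push on over the lip slowly.

```bash
python3 -m pendant '{"translation":[[-2,0,0],[-2,0,0],[-2,0,0],[-2,0,0],[-2,0,0],[-2,0,0],[-2,0,0],[-1.5,0,0]],"roll":[0,0,0,0,0,0,0,0],"hand":[60,60,60,60,60,60,60,60]}';python3 -m pendant '{"translation":[[-1.5,0,0],[-1.5,0,0],[-1.5,0,0],[-1.5,0,0],[-1.5,0,0],[-1.5,0,0],[-1.5,0,0],[-1.5,0,0]],"roll":[0,0,0,0,0,0,0,0],"hand":[60,60,60,60,60,60,60,60]}'
python3 - <<'E'
from h import *
p=env.grab_frame("wrist")
cv2.imwrite("pics/w6.png",cv2.resize(p["frame"][180:330,130:380,::-1],None,fx=2,fy=2))
E
```

```text
time_s: 11.08
ee_pos: [534.4, -70.9, 14.9]
ee_rot: [180.0, 0.0, 86.8]
force: [1.5, 0.5, -0.1]
gripper_width: 69.8
gripper_force: 0.1
time_s: 11.75
ee_pos: [533.7, -82.7, 14.9]
ee_rot: [180.0, -0.0, 86.8]
force: [0.4, 0.7, -0.4]
gripper_width: 69.9
gripper_force: 0.0
```

View pics/w6.png

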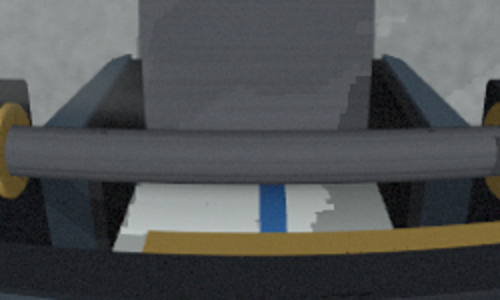

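The tube seems to have moved ahead of the fingers. I back off, rise and check.

```bash
python3 -m pendant '{"translation":[[-1,0,0],[-1,0,0],[0,0,0],[0,0,0],[3,0,0],[8,0,0],[10,0,0],[10,0,0]],"roll":[0,0,0,0,0,0,0,0],"hand":[60,60,60,60,60,60,60,60]}';python3 -m pendant '{"translation":[[10,0,-10],[20,0,-20],[30,0,-30],[30,0,-30],[30,0,-30],[35,0,0],[35,0,0],[35,0,0]],"roll":[0,0,0,0,0,0,0,0],"hand":[60,60,60,60,60,60,60,60]}'
python3 - <<'E'
from h import *
for n in ["top","scene"]:
    p=env.grab_frame(n)
    print(n,fit_tube(p,np.array([531,-126.]),25))
    if n=="top": cv2.imwrite("pics/t7.png",cv2.resize(p["frame"][150:250,210:370,::-1],None,fx=4,fy=4))
E
```

```text
time_s: 12.47
ee_pos: [535.3, -52.5, 14.9]
ee_rot: [-180.0, -0.0, 86.8]
force: [0.1, -0.1, -0.5]
gripper_width: 69.6
gripper_force: 0.0
time_s: 13.13
ee_pos: [547.4, 172.3, 135.2]
ee_rot: [179.9, -0.1, 86.9]
force: [0.0, 0.4, -0.4]
gripper_width: 70.0
gripper_force: 0.0
top [ 535.9 -127.1   -3.2   24.9  106.8]
scene [ 537.1 -125.8   -3.    23.4  109.6]
```

View pics/t7.png

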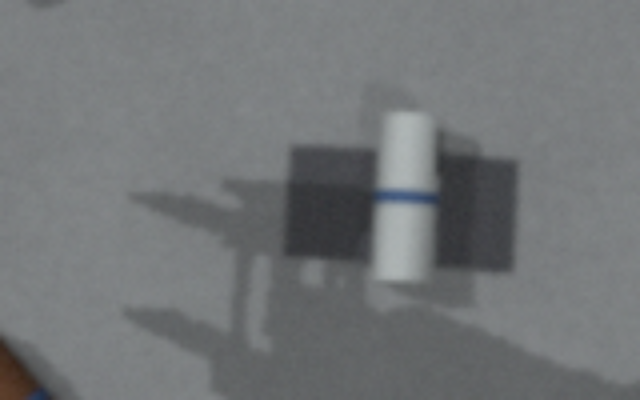

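The tube is seated in the groove (band at 405,197, parallel to it) but about 5 mm towards +x. I close the fingers and nudge it from that end.

```bash
python3 -m pendant '{"translation":[[-30,9,0],[-30,9,0],[-30,9,0],[-30,9,0],[-30,9,0],[-30,9,0],[-30,9,0],[-30,9,0]],"roll":[0,0,0,0,0,0,0,0],"hand":[255,255,255,255,255,255,255,255]}' 5;python3 -m pendant '{"translation":[[-30,9,0],[-29,7,0],[0,0,0],[0,0,10],[0,0,20],[0,0,20],[0,0,20],[0,0,0]],"roll":[0,0,0,0,0,0,0,0],"hand":[255,255,255,255,255,255,255,255]}'
```

```text
time_s: 14.0
ee_pos: [605.6, -77.0, 133.6]
ee_rot: [-180.0, 0.0, 86.7]
force: [1.2, 0.5, 0.8]
gripper_width: 19.1
gripper_force: 0.0
time_s: 14.67
ee_pos: [614.9, -132.4, 58.8]
ee_rot: [-179.4, -0.1, 86.9]
force: [-0.0, -0.2, -0.2]
gripper_width: 0.3
gripper_force: 0.0
```

```bash
python3 -m pendant '{"translation":[[0,4,0],[0,0,10],[0,0,15],[0,0,12],[0,0,6],[0,0,0],[0,0,0],[0,0,0]],"roll":[0,0,0,0,0,0,0,0],"hand":[255,255,255,255,255,255,255,255]}'
```

```text
time_s: 15.33
ee_pos: [623.6, -134.2, 21.0]
ee_rot: [179.9, 0.0, 86.8]
force: [0.9, -0.3, -0.4]
gripper_width: 0.3
gripper_force: 0.0
```

```bash
python3 -m pendant '{"translation":[[0,-2,4],[0,-2,0],[0,-2,0],[0,-2,0],[0,-2,0],[0,-2,0],[0,-1,0],[0,-1,0]],"roll":[0,0,0,0,0,0,0,0],"hand":[255,255,255,255,255,255,255,255]}';python3 -m pendant '{"translation":[[0,-1,0],[0,-1,0],[0,-1,0],[0,-1,0],[0,-1,0],[0,-1,0],[0,-1,0],[0,-1,0]],"roll":[0,0,0,0,0,0,0,0],"hand":[255,255,255,255,255,255,255,255]}'
python3 - <<'E'
from h import *
for n in ["top","scene"]:
    print(n,fit_tube(env.grab_frame(n),np.array([531,-126.]),25))
E
```

```text
time_s: 16.0
ee_pos: [608.9, -133.4, 16.4]
ee_rot: [180.0, -0.0, 86.8]
force: [0.4, 0.2, -0.4]
gripper_width: 0.5
gripper_force: 0.0
time_s: 16.67
ee_pos: [601.3, -133.0, 16.4]
ee_rot: [180.0, -0.0, 86.8]
force: [1.1, -1.0, -0.1]
gripper_width: 0.5
gripper_force: 0.3
top None
scene [ 536.3 -125.9   -3.1   23.4  105.4]
```

```bash
python3 -m pendant '{"translation":[[0,-0.7,0],[0,-0.7,0],[0,-0.6,0],[0,0,0],[0,0,0],[0,3,0],[0,10,0],[0,10,0]],"roll":[0,0,0,0,0,0,0,0],"hand":[255,255,255,255,255,255,255,255]}';python3 -m pendant '{"translation":[[20,10,-15],[30,0,-20],[35,0,-15],[40,0,0],[40,0,0],[40,0,0],[40,0,0],[40,0,0]],"roll":[0,0,0,0,0,0,0,0],"hand":[255,255,255,255,255,255,255,255]}'
python3 - <<'E'
from h import *
for n in ["top","scene"]:
    p=env.grab_frame(n); print(n,fit_tube(p,np.array([531,-126.]),25))
    if n=="top": cv2.imwrite("pics/t8.png",cv2.resize(p["frame"][150:250,210:370,::-1],None,fx=4,fy=4))
E
```

```text
time_s: 17.53
ee_pos: [621.9, -134.0, 16.3]
ee_rot: [-180.0, -0.0, 86.8]
force: [0.9, 0.3, -0.3]
gripper_width: -0.0
gripper_force: 0.0
time_s: 18.2
ee_pos: [647.4, 151.9, 66.3]
ee_rot: [-180.0, 0.0, 86.8]
force: [0.2, -0.2, 0.0]
gripper_width: 0.5
gripper_force: 0.0
top [ 532.8 -126.8   -2.9   24.9  108.5]
scene [ 542.4 -126.1   -3.3   23.1   93. ]
```

View pics/t8.png

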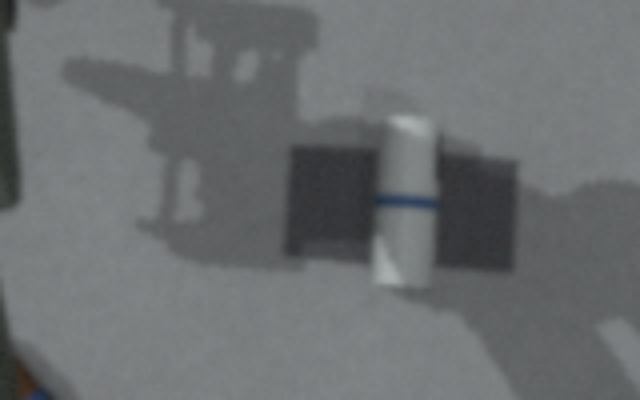

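The band is now at (407,201), within 1–2 mm of the cradle's middle, and the tube lies seated and aligned with nothing touching it. I hand in.

```bash
python3 -c "
from workcell import env
print(env.job_done())"
```

```text
the job is handed in; nothing more can be done
None
```

I rolled the tube up the ramp into the V-groove, nudged it about 3 mm to within roughly 2 mm of centre by the last top-camera fit, and handed the job in; no verdict came back.

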